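# Check the gas line with a push-on hand gauge

## Robot

A 6-joint arm with a two-finger parallel gripper is mounted at the origin on the work surface. World frame = base frame: x ahead of the robot, y to its left, z up, the work surface at z = 0. Lengths are in m, angles in rad, forces in N, time in s.
With the tool pointing down it reaches from about 0.35 to 0.775 m from the base axis. Payload 5.5 kg.
Tool frame: the origin (TCP) lies at the very end of the fingers, on their centre line; the grasp point (between the pads) lies env.grasp_offset behind it (env.grasp_offset is the distance from the TCP to the grasp point, in m); x points along the fingers, y is the direction in which the jaws open and shut, and the axes are right-handed (so a half turn about x gives the same grasp; the last joint's range is limited). The gripper opens to 85 mm and grips with 20 to 120 N. Pads are 22 mm wide; open, the fingers measure 114 mm over their backs; the gripper's body (76 mm by 85 mm) begins 54 mm behind the grasp point. The pads swing forward as they close: fully open they stand 13 mm farther back than shut.
Start: joints at [-1.284, 0.313, 0.046, 1.304, 0, 1.431], TCP at [0.238, -0.523, 0.231] pointing down, gripper open.
Joint ranges: [-2.76, 2.76], [-0.86, 1.69], [-1.03, 1.26], [-2.2, 2.34], [-1.47, 1.5], [-3.14, 3.14]. Speed limits (rad/s): [2.57, 2.57, 3.14, 3.14, 3.14, 3.14].

## Interface

Orientations are given as a unit quaternion [w, x, y, z].
In Python, from workcell import get_state, viewer, job, env gives the robot as it stands.
- The arm moves only by the tool send_rows, never from a script. Its argument "plan" is a list of rows, each a list of 6 numbers: the shift along the tool's x, y, z in mm, then the turn, a rotation vector about the tool's x, y, z in degrees. A call has exactly 10 rows; each row is the pose to reach, as a shift and turn from the pose commanded when the call began, along the tool's axes at that moment; what a row does not reach only later rows make up. A row lasts 1/8 s, in which the tool goes at most 62.5 mm and 10.7 degrees, less where a joint would pass 70% of its speed; a pose out of reach is approached as far as the arm can. A call with a gripper value outside its range is refused whole. "claw" is the finger opening in mm, from 0 to 85.4, set as the call begins (left out, the last holds). The fingers move at their own pace and stop on an object; "newtons" is the grip in N (left out, the last holds). Time passes only in rows, so rows that repeat a pose let the fingers close, or fill a call up. It gives the time, the measured TCP pose, the force and the opening at its end, in the units of the state.
- get_state(): the state, without advancing time (a new reading comes with each control period).
- viewer.read_camera(name): name is "side" or "top" or "wrist"; returns a dict with "frame" (400x640x3 uint8, blue, green, red), "mtx" (3x3 intrinsics, pixels), "rvec" (rotation vector, rad) and "tvec" (3), from world to camera coordinates, as OpenCV has them. Camera axes: x right, y down, z forward; pixel columns grow to the right and rows downward; lengths in m; the calibration is good to about 2 mm. A picture is of the moment at which its call begins. There is no depth.
- job.hand_in(): hands the job in, once; it reports no verdict.
The state is a dict: "clock": time; "joint_pos": joint angles; "qvel": joint speeds; "tau": joint torques, N m; "tcp_pos": TCP position; "orientation": TCP orientation; "wrist_force": force on the tool from outside, world axes, zero at the start; "ft_torque": the same for the moment, N m; "finger_gap": finger opening in m.
Only numpy, scipy, OpenCV 4.12 (cv2) and the standard library are available. Lean on these libraries where they do the work, as an engineer would, in place of code of your own. Each camera call takes 0.05 s, during which the arm holds its last target.

## Task

Lift the blue hand gauge up out of its grey nest, then press its coupler squarely onto the tilted brass test nipple on the gas manifold, through the snap and on until it is fully home with the spring pin pushed in. Finish while still gripping the gauge and holding it fully home against the spring: do not let go. Leave the other things on the bench where they are.

Things in the scene. Friction and masses are not known exactly. Their poses are not given: they have to be found in the camera images.
- gauge: blue hand pressure gauge, about 0.25 kg, upright in the nest pocket. Origin: centre of its open mouth (underside); +z up its axis. Brass skirt 34 mm diameter, 0-38 mm up; black collar 60 mm diameter, 38-44 mm; blue square case 40 x 40 mm, faces across its x and y, 44-86 mm (grip here; fingertips can bear on the collar); white dial on top, to 89 mm
- gauge_bore (a point): point on the gauge's axis at the flat roof of the coupler bore, 34 mm above the mouth. Bore from the mouth up: 24 mm wide, narrowing over 8 mm to a lip 17 mm wide (8-11 mm up), then a groove 22 mm wide up to the roof. It fits the nipple at any turn about its axis
- nest: fixed grey moulded block, 110 x 90 x 40 mm, with one round pocket 39 mm wide and 30 mm deep in the middle of its top; the gauge's skirt stands in it, on the pocket's floor. Origin: centre of the underside, so the pocket floor is 10 mm above it. It may stand left or right of the manifold.
- manifold: fixed gas manifold: dark base 120 x 120 x 12 mm, aluminium block 80 x 100 mm up to 52 mm high, copper stubs to its sides, and a 42 mm round boss leaning 0.5 rad (29 degrees) from vertical towards its own -x (roughly to the robot); the nipple stands on the boss's flat end. Origin: centre of the underside, z up
- nipple: brass test nipple, tube 12 mm diameter and 24 mm long, four sprung steel balls 19 mm above the seat, 21 mm across. Origin: centre of the flat seat face it stands on (about 75 mm above the bench); +z along its axis, outward and up, 0.5 rad from vertical. Home: gauge origin at this origin, z axes in line, mouth flat on the seat
- poppet_tip (a point): tip of the steel spring pin, on the nipple's axis, 43 mm above the seat when free. As the coupler goes on, the balls resist from about 17 mm before home, with 8 to 12 N at the most, then snap over into the groove some 10 to 7 mm before home and tug the coupler on
- poppet (a joint): travel of the spring pin into the nipple: 0 m free, 0.009 m when the gauge is fully home on the rigid seat. The pin starts to move 9 mm before home; its spring pushes back along the axis with 4 N at first and 12 N at home. Let go, the snapped gauge springs back to about 0.003 m and sits slack: it must be held
- orange_rack: bystander: orange micro-tube rack, 70 x 200 x 28 mm, loose; origin under its centre
- tip_box: bystander: navy pipette-tip box with violet top, 85 x 120 x 66 mm, loose; origin under its centre
- reagent_bottle: bystander: glass bottle with blue cap, 70 mm diameter, 150 mm tall, loose; origin under its centre
- film_carton: bystander: blue carton, 100 x 110 x 110 mm, loose; origin under its centre
- yellow_rack: bystander: yellow tube rack with three capped tubes, 60 x 120 x 84 mm, loose; origin under its centre
- sample_jar: bystander: small white jar with red cap, 40 mm diameter, 60 mm tall, loose; origin under its centre
- marker_pen: bystander: black marker pen with red cap, 135 mm long along its x, 12 mm thick, lying loose between nest and manifold; origin under its middle
Things that resemble listed ones, but are neither listed nor needed, are in the scene too. Of the things like the nest, leave any that is red; of the rest the larger one is meant. Leave any green look-alike of the manifold alone.

How it is judged:
By the outcome, as a careful person would: the job done as asked, in the order asked, and still so for the second after the job is handed in, while the arm keeps its last pose, push and grip.
It also fails if it takes over 48 s, if anything falls off the work surface, if the arm or the gripper's body presses on something with over 40 N, if the wrist force passes 120 N, or if a joint passes its speed limit or range.

## Working session

There is one attempt and no reset: what is moved stays moved. The work goes in short steps, Python scripts to look and compute and a tool call to move; the robot and the scene stay as the last step left them, time stands still between calls to the robot, and variables do not carry over. Pictures are saved under pics/ and viewed, and the job is handed in when it is done.

Besides the shell and the picture viewer there is one more tool, called after ">>>" as a command line: name --pt "numbers of a row" for each row, then --argument value for the rest. send_rows: Moves the arm, as the interface text tells. Its arguments: {"type":"object","properties":{"plan":{"type":"array"},"claw":{"type":"number"},"newtons":{"type":"number"}},"required":["plan"]}

```bash
ls; mkdir -p pics; python3 - <<'E'
from workcell import get_state, viewer, job, env
import cv2
s=get_state()
for k,v in s.items(): print(k,v)
print(env.grasp_offset)
for n in ("side","top","wrist"):
    r=viewer.read_camera(n); cv2.imwrite(f"pics/{n}0.png",r["frame"]); print(n,r["mtx"].tolist(),r["rvec"],r["tvec"])
E
```

```text
pics
clock 0.0
joint_pos [-1.28358786e+00  3.13994899e-01  4.49860464e-02  1.30359429e+00
  6.00837068e-06  1.43122375e+00]
qvel [-0.00097282  0.0018159  -0.00029653 -0.00012863  0.00014098 -0.00021657]
tau [ 2.46350874e-04 -4.80624712e+01  2.98535246e+01  1.93631148e-02
  1.73717917e-04  2.07147632e-07]
tcp_pos [ 0.23787991 -0.52293201  0.23041489]
orientation [-0.14911006 -0.69102327 -0.15038451  0.69111326]
wrist_force [ 0.07681813 -0.65077146  0.20939672]
ft_torque [0.02470496 0.02171997 0.02605027]
finger_gap 0.085372240129516
0.0187
side [[457.02124494519074, 0.0, 326.9769798697792], [0.0, 457.02124494519074, 199.3863413956871], [0.0, 0.0, 1.0]] [ 2.30254161 -0.32408338  0.1467614 ] [-0.53444035  0.16317569  1.26485438]
top [[437.20621399428154, 0.0, 313.96606743283314], [0.0, 437.20621399428154, 202.2965809264397], [0.0, 0.0, 1.0]] [ 2.10696643 -2.13789937  0.1873452 ] [0.01080198 0.57022793 1.33324375]
wrist [[298.0328460942817, 0.0, 325.2116881212445], [0.0, 298.0328460942817, 199.74224348120615], [0.0, 0.0, 1.0]] [-2.43172741  1.56577511  0.22782686] [-0.5740072  -0.03741218  0.37807983]
```

View pics/top0.png

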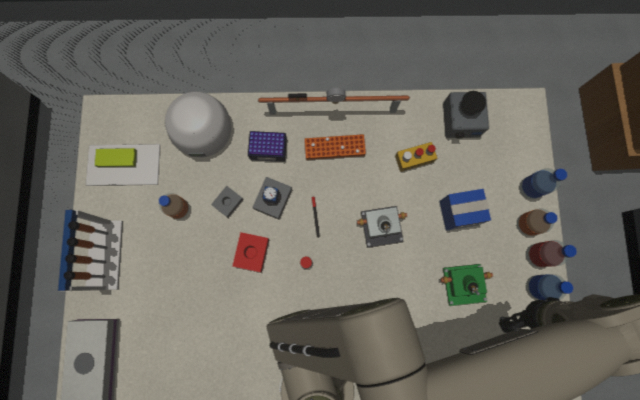

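View pics/side0.png

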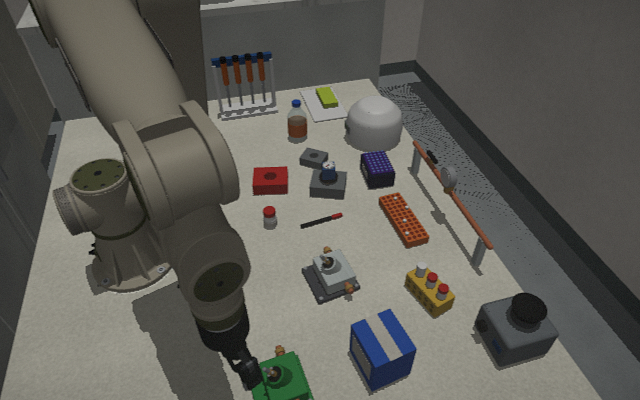

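View pics/wrist0.png

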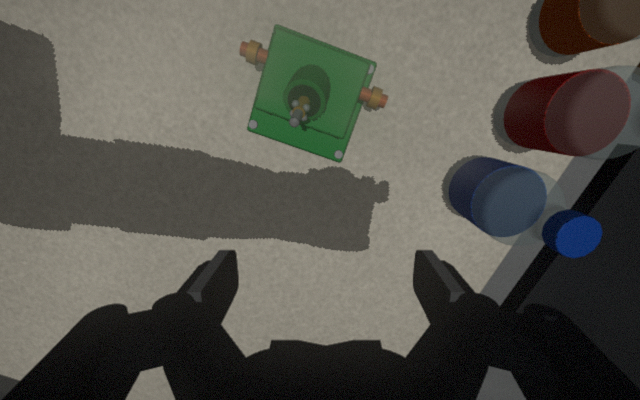

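The top view shows three nest-like blocks: red at (251,252), small grey at (227,201) and the larger grey one at (272,197), which holds the gauge and is the one meant. The manifold is the aluminium and dark one at (383,226). The green one at (466,285) is the look-alike. I'll confirm both in enlarged crops.

```bash
cat > h.py <<'E'
import numpy as np, cv2
from scipy.spatial.transform import Rotation as R
def cam(r):
    Rm=cv2.Rodrigues(np.array(r["rvec"],float))[0]; t=np.array(r["tvec"],float).ravel()
    return np.array(r["mtx"]),Rm,t
def ray(r,px):
    K,Rm,t=cam(r); d=Rm.T@np.linalg.inv(K)@np.array([px[0],px[1],1.]); return -Rm.T@t,d/np.linalg.norm(d)
def onz(r,px,z):
    c,d=ray(r,px); return c+d*(z-c[2])/d[2]
def proj(r,P):
    K,Rm,t=cam(r); return cv2.projectPoints(np.array(P,float).reshape(-1,3),np.array(r["rvec"],float),t,K,None)[0].reshape(-1,2)
def tri(rs,pxs):
    A=np.zeros((3,3));b=np.zeros(3)
    for r,p in zip(rs,pxs):
        c,d=ray(r,p);M=np.eye(3)-np.outer(d,d);A+=M;b+=M@c
    X=np.linalg.solve(A,b); return X,[np.linalg.norm((np.eye(3)-np.outer(ray(r,p)[1],ray(r,p)[1]))@(X-ray(r,p)[0])) for r,p in zip(rs,pxs)]
def tool(s):
    q=s["orientation"]; return np.array(s["tcp_pos"]),R.from_quat([q[1],q[2],q[3],q[0]])
E
python3 - <<'E'
from workcell import viewer
import cv2,pickle,numpy as np
from h import *
T=viewer.read_camera("top");S=viewer.read_camera("side");pickle.dump((T,S),open("cams.pkl","wb"))
def crop(r,x,y,w,h,k): return cv2.resize(r["frame"][y:y+h,x:x+w],None,fx=k,fy=k,interpolation=cv2.INTER_CUBIC)
a=crop(T,240,165,66,66,6);b=crop(S,295,145,66,66,6)
c=crop(T,350,193,66,66,6);d=crop(S,295,235,66,66,6)
cv2.imwrite("pics/c1.png",np.vstack([np.hstack([a,b]),np.hstack([c,d])])[:,:])
for n,p in (("nest",(272,197)),("man",(383,226)),("gaugedial",(270,194))): print(n,onz(T,p,0.04))
E
```

```text
nest [0.59194425 0.13691732 0.04      ]
man [ 0.49304495 -0.21465132  0.04      ]
gaugedial [0.6018658  0.14338115 0.04      ]
```

```bash
python3 -c "
import cv2;a=cv2.imread('pics/c1.png');print(a.shape);cv2.imwrite('pics/c1b.png',cv2.resize(a,(600,600)))"
```

```text
(792, 792, 3)
```

View pics/c1b.png

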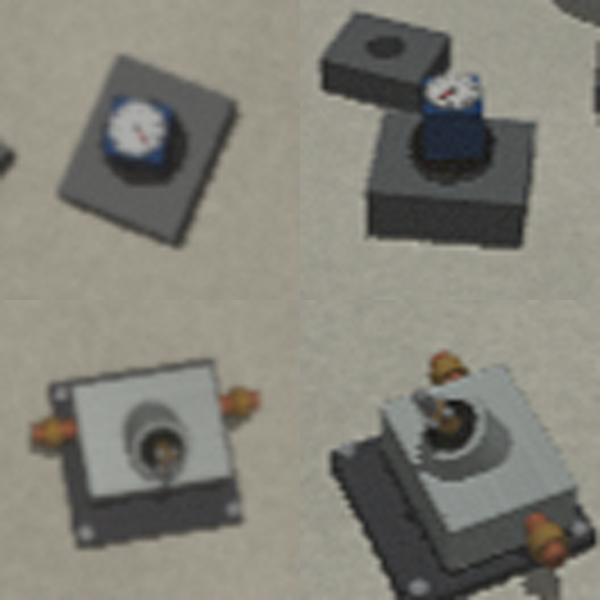

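```bash
python3 - <<'E'
from workcell import get_state,viewer
import pickle
from h import *
np.set_printoptions(precision=4,suppress=True)
T,S=pickle.load(open("cams.pkl","rb"))
k=600/132
for nm,pts,z,o in (("nest",[(122,57),(237,100),(180,243),(60,195)],.04,(240,165)),("manblock",[(75,380-0),(213,360),(240,483),(92,498)],.052,None)):
    if o is None: pts=[(x/k+350,(y-300)/k+193) for x,y in pts]
    else: pts=[(x/k+o[0],y/k+o[1]) for x,y in pts]
    P=np.array([onz(T,p,z) for p in pts]);print(nm,P,P.mean(0),[np.linalg.norm(P[i]-P[(i+1)%4]) for i in range(4)],np.degrees([np.arctan2(*(P[(i+1)%4]-P[i])[[1,0]]) for i in range(4)]))
# poppet tip
# top tip (165,473?) side tip (418,395)
for a,b in (((165,480),(418,395)),):
    pa=(a[0]/k+350,(a[1]-300)/k+193); pb=((b[0]-300)/k+295,(b[1]-300)/k+235)
    print("tip",tri([T,S],[pa,pb]))
# dial centre
a=(138,128);b=(453,91)
print("dial",tri([T,S],[(a[0]/k+240,a[1]/k+165),((b[0]-300)/k+295,b[1]/k+145)]))
s=get_state();p,q=tool(s);W=viewer.read_camera("wrist");K,Rm,t=cam(W)
c=-Rm.T@t;print("tool R",q.as_matrix(),"cam in tool",q.inv().apply(c-p),"cam axes in tool (cols x,y,z)",q.inv().as_matrix()@Rm.T)
E
```

```text
nest [[0.6564 0.1539 0.04  ]
 [0.6238 0.0721 0.04  ]
 [0.522  0.1125 0.04  ]
 [0.5574 0.1969 0.04  ]] [0.5899 0.1338 0.04  ] [np.float64(0.0879762734720044), np.float64(0.10943477978872976), np.float64(0.09148421411023822), np.float64(0.10793202082512504)] [-111.7508  158.3622   67.2769  -23.4917]
manblock [[ 0.5412 -0.1629  0.052 ]
 [ 0.5538 -0.2592  0.052 ]
 [ 0.4678 -0.2736  0.052 ]
 [ 0.4589 -0.1716  0.052 ]] [ 0.5054 -0.2168  0.052 ] [np.float64(0.09715244221438397), np.float64(0.0872425829269272), np.float64(0.10236056805394035), np.float64(0.08271926226611126)] [ -82.5311 -170.5102   94.9526    6.0607]
tip (array([ 0.4715, -0.2153,  0.101 ]), [np.float64(0.00637353985880011), np.float64(0.006373539858799984)])
dial (array([0.5971, 0.1361, 0.0937]), [np.float64(0.0036099309609251722), np.float64(0.0036099309609250855)])
tool R [[-0.0003  0.4139 -0.9103]
 [ 0.0008 -0.9103 -0.4139]
 [-1.     -0.0009 -0.0001]] cam in tool [-0.142  -0.0003 -0.071 ] cam axes in tool (cols x,y,z) [[-0.0004 -0.2833  0.959 ]
 [ 1.     -0.0004  0.0003]
 [ 0.0003  0.959   0.2833]]
```

The larger grey nest holds the gauge (top-view dial at about (270,193)). The aluminium manifold has its nipple leaning to the robot. The rough positions agree with the given sizes: the nest measures 110x90 and the block about 83x100. Next I'll look at the manifold from above with the wrist camera.

>>> send_rows --pt "1 -26 -50 0 0 0" --pt "3 -52 -100 0 0 0" --pt "4 -78 -150 0 0 0" --pt "6 -104 -200 0 0 0" --pt "7 -130 -250 0 0 0" --pt "8 -156 -300 0 0 0" --pt "10 -184 -352 0 0 0" --pt "10 -184 -352 0 0 0" --pt "10 -184 -352 0 0 0" --pt "10 -184 -352 0 0 0" --claw 85

```text
clock: 1.55
tcp_pos: [0.4816, -0.2114, 0.2213]
orientation: [-0.149, -0.691, -0.149, 0.691]
wrist_force: [-1.1, -0.2, 0.2]
finger_gap: 0.0851
```

```bash
python3 - <<'E'
from workcell import get_state,viewer
import pickle
from h import *
s=get_state();print(s["clock"],s["joint_pos"],s["tcp_pos"])
W=viewer.read_camera("wrist");T=viewer.read_camera("top");S=viewer.read_camera("side");pickle.dump((s,W,T,S),open("m1.pkl","wb"))
cv2.imwrite("pics/w1.png",W["frame"])
E
```

```text
1.55 [-5.66077143e-01  2.21403683e-01 -1.01024674e-01  1.24834405e+00
 -3.22982363e-04  2.15069476e+00] [ 0.48164601 -0.21139037  0.22131982]
```

View pics/w1.png

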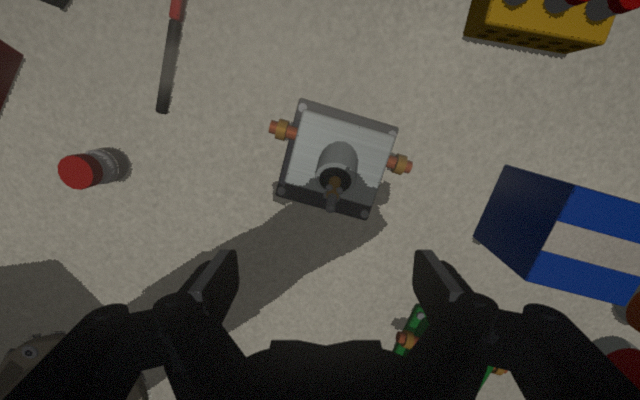

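```bash
python3 - <<'E'
import pickle
from h import *
s,W,T,S=pickle.load(open("m1.pkl","rb"))
c=cv2.resize(W["frame"][85:235,260:420],None,fx=5,fy=5,interpolation=cv2.INTER_CUBIC)
c=c[:600]
c=cv2.convertScaleAbs(c,alpha=1.8)
cv2.imwrite("pics/w1c.png",cv2.resize(W["frame"][85:235,260:420],None,fx=4,fy=4,interpolation=cv2.INTER_CUBIC)*1)
a=cv2.resize(W["frame"][140:220,290:390],None,fx=8,fy=7.5,interpolation=cv2.INTER_CUBIC); cv2.imwrite("pics/w1d.png",cv2.convertScaleAbs(a,alpha=1.6,beta=20))
E
```

```text
(no output)
```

View pics/w1c.png

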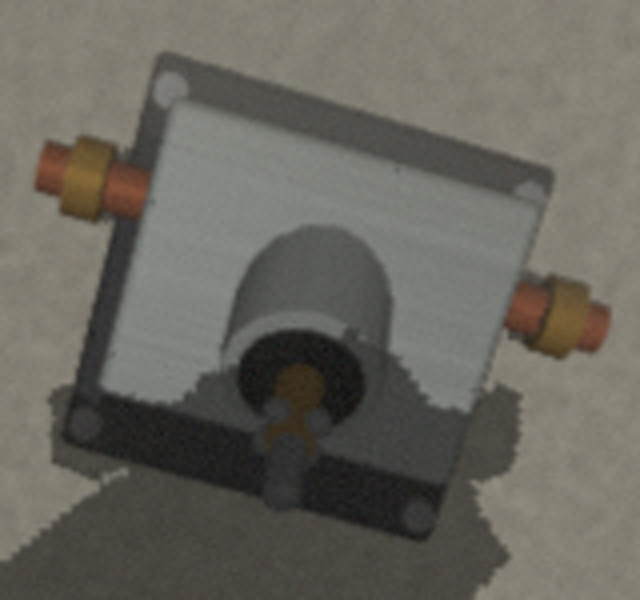

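View pics/w1d.png

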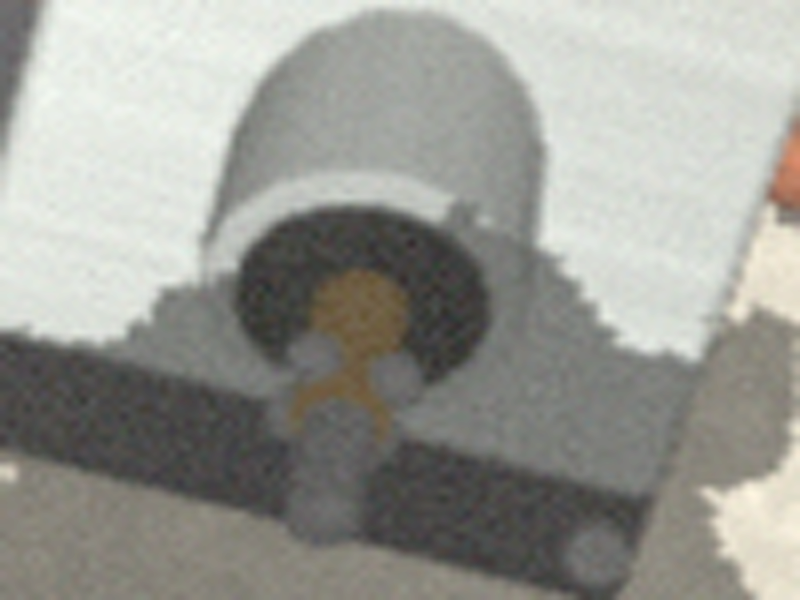

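```bash
python3 - <<'E'
import pickle
from h import *
np.set_printoptions(precision=4,suppress=True)
s,W,T,S=pickle.load(open("m1.pkl","rb"))
def sq(pts,z,f):
    P=np.array([onz(W,f(p),z) for p in pts]);
    e=[np.linalg.norm(P[i]-P[(i+1)%4]) for i in range(4)]
    print(P.mean(0),"edges",np.array(e)); 
    # x_man: from bottom to top: mid(TL,TR)-mid(BL,BR)
    v=(P[0]+P[1]-P[2]-P[3]);w=(P[0]+P[3]-P[1]-P[2]);print("yaw",np.degrees(np.arctan2(v[1],v[0])),np.degrees(np.arctan2(-w[0],w[1])))
    return P.mean(0)
f=lambda p:(260+(p[0]-1.5)/4,85+(p[1]-1.5)/4)
g=lambda p:(290+(p[0]-3.5)/8,140+(p[1]-3.2)/7.5)
sq([(158,53),(553,171),(430,541),(64,440)],.012,f)
sq([(175,100),(545,205),(440,487),(100,390)],.052,f)
print("seat",onz(W,g((362,298)),.075),"tip@",onz(W,g((322,518)),.075+.043*np.cos(.5)))
E
```

```text
[ 0.4986 -0.2162  0.012 ] edges [0.1169 0.117  0.1179 0.1164]
yaw 8.847859095244752 8.276156317370832
[ 0.5078 -0.2147  0.052 ] edges [0.0977 0.0794 0.0961 0.0774]
yaw 7.530395468277343 8.449009983345151
seat [ 0.4917 -0.2171  0.075 ] tip@ [ 0.4729 -0.2196  0.1127]
```

```bash
cat >> h.py <<'E'
def nip(yaw):
    c,s=np.cos(np.radians(yaw)),np.sin(np.radians(yaw)); return np.array([-np.sin(.5)*c,-np.sin(.5)*s,np.cos(.5)])
def rel(p,q,P2,R2):
    return q.inv().apply(P2-p)*1000,(q.inv()*R2).as_rotvec(degrees=True)
E
python3 - <<'E'
from workcell import get_state
from h import *
np.set_printoptions(precision=2,suppress=True)
p,q=tool(get_state())
n=nip(8.3);x=-n;y=np.array([np.sin(np.radians(8.3)),-np.cos(np.radians(8.3)),0]);z=np.cross(x,y)
R2=R.from_matrix(np.c_[x,y,z]); P2=np.array([.4925,-.2168,.075])+n*.13
print(P2,rel(p,q,P2,R2))
E
```

```text
[ 0.43 -0.23  0.19] (array([32.29, -7.85, 52.26]), array([15.69, 28.46,  3.99]))
```

>>> send_rows --pt "8 -2 13 4 7 1" --pt "16 -4 26 8 14 2" --pt "24 -6 39 12 21 3" --pt "32 -8 52 15.7 28.5 4" --pt "32 -8 52 15.7 28.5 4" --pt "32 -8 52 15.7 28.5 4" --pt "32 -8 52 15.7 28.5 4" --pt "32 -8 52 15.7 28.5 4" --pt "32 -8 52 15.7 28.5 4" --pt "32 -8 52 15.7 28.5 4"

```text
clock: 2.95
tcp_pos: [0.4319, -0.2243, 0.1893]
orientation: [0.038, 0.858, 0.064, -0.509]
wrist_force: [-0.4, 0.6, 0.0]
finger_gap: 0.0853
```

```bash
python3 - <<'E'
from workcell import get_state,viewer
import pickle
from h import *
s=get_state();print(s["clock"],s["joint_pos"],s["tcp_pos"])
W=viewer.read_camera("wrist");pickle.dump((s,W),open("m2.pkl","wb"))
f=W["frame"]
print(proj(W,[[.4925,-.2168,.075],np.array([.4925,-.2168,.075])+nip(8.3)*.043]))
cv2.imwrite("pics/w2.png",np.vstack([f,]))
cv2.imwrite("pics/w2c.png",cv2.convertScaleAbs(cv2.resize(f[110:310,225:425],None,fx=3,fy=3,interpolation=cv2.INTER_CUBIC),alpha=1.6,beta=15))
E
```

```text
2.95 [-0.91597468 -0.0877809  -0.62353879  0.77555646  0.43304946  2.13525314] [ 0.43194088 -0.22432941  0.18929987]
[[326.62936017 191.32001391]
 [326.81117198 204.95623018]]
```

View pics/w2.png

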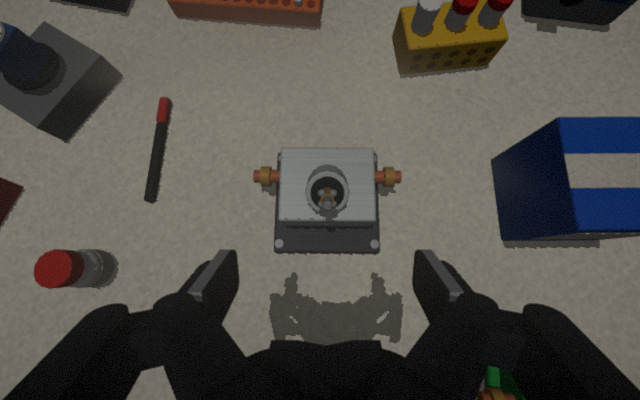

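View pics/w2c.png

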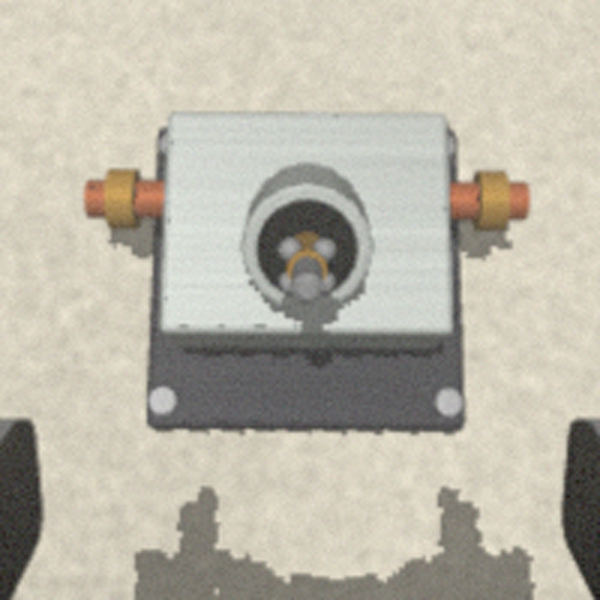

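```bash
python3 - <<'E'
import pickle
from h import *
np.set_printoptions(precision=4,suppress=True)
s1,W1,T,S=pickle.load(open("m1.pkl","rb"));s2,W2=pickle.load(open("m2.pkl","rb"));T0,S0=pickle.load(open("cams.pkl","rb"))
g=lambda p:(290+(p[0]-3.5)/8,140+(p[1]-3.2)/7.5)
h=lambda p:(225+(p[0]-1)/3,110+(p[1]-1)/3)
k=600/132
t=lambda p:(p[0]/k+350-.4,(p[1]-300)/k+193-.4); sd=lambda p:((p[0]-300)/k+295-.4,(p[1]-300)/k+235-.4)
print("seat ww",tri([W1,W2],[g((365,298)),h((307,247))]))
print("tip ww",tri([W1,W2],[g((322,515)),h((307,285))]))
print("tip w2side",tri([W2,S0],[h((307,285)),sd((420,397))]))
print("tip top side",tri([T0,S0],[t((168,480)),sd((420,397))]))
P=np.array([.4925,-.2168,.075]);Q=P+nip(8.3)*.043
print("pred tip",Q,"side pred",proj(S0,[P,Q]),"obs",sd((420,397)),"top pred",proj(T0,[P,Q]))
a=cv2.resize(S0["frame"][240:290,305:355],None,fx=12,fy=12,interpolation=cv2.INTER_CUBIC)
for X in (P,Q):
    u=proj(S0,[X])[0]; cv2.circle(a,(int((u[0]-305+.5)*12),int((u[1]-240+.5)*12)),4,(0,0,255),-1)
cv2.imwrite("pics/s0c.png",cv2.convertScaleAbs(a,alpha=1.5,beta=10))
E
```

```text
seat ww (array([ 0.4919, -0.2173,  0.0752]), [np.float64(6.637286773245442e-05), np.float64(6.637286773246212e-05)])
tip ww (array([ 0.4727, -0.2198,  0.1108]), [np.float64(7.28753666178954e-05), np.float64(7.287536661797606e-05)])
tip w2side (array([ 0.4753, -0.2198,  0.106 ]), [np.float64(0.0015774461464505964), np.float64(0.0015774461464506204)])
tip top side (array([ 0.472 , -0.2159,  0.1016]), [np.float64(0.005775376137288037), np.float64(0.00577537613728808)])
pred tip [ 0.4721 -0.2198  0.1127] side pred [[326.6662 261.7247]
 [319.1363 254.6551]] obs (321.0, 255.93999999999997) top pred [[385.3751 224.7062]
 [388.5927 229.8051]]
```

View pics/s0c.png

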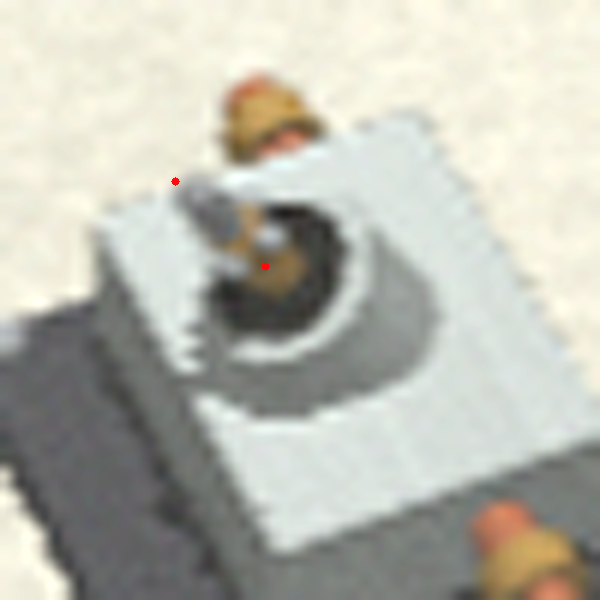

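```bash
cat >> h.py <<'E'
def down(theta):
    t=np.radians(theta); z=np.array([np.cos(t),np.sin(t),0]);x=np.array([0,0,-1.]);return R.from_matrix(np.c_[x,np.cross(z,x),z])
def rows(P2,R2,n):
    from workcell import get_state
    p,q=tool(get_state()); a,b=rel(p,q,P2,R2); print("total",a,b,np.linalg.norm(a),np.linalg.norm(b))
E
python3 - <<'E'
from h import *
np.set_printoptions(precision=2,suppress=True)
R2=down(-140);z=R2.as_matrix()[:,2]
P2=np.array([.592,.135,.24])-.013*z
print(P2);rows(P2,R2,7)
E
```

```text
[0.6  0.14 0.24]
total [  62.27 -338.72 -219.36] [-30.88 -27.95  -7.88] 408.3198329051043 42.39119736844264
```

>>> send_rows --pt "8 -42 -27 -3.9 -3.5 -1" --pt "16 -85 -55 -7.7 -7 -2" --pt "23 -127 -82 -11.6 -10.5 -3" --pt "31 -169 -110 -15.4 -14 -4" --pt "39 -212 -137 -19.3 -17.5 -4.9" --pt "47 -254 -165 -23.2 -21 -5.9" --pt "54 -296 -192 -27 -24.5 -6.9" --pt "62 -339 -219 -30.9 -28 -7.9" --pt "62 -339 -219 -30.9 -28 -7.9" --pt "62 -339 -219 -30.9 -28 -7.9"

```text
clock: 4.25
tcp_pos: [0.6012, 0.1435, 0.2391]
orientation: [-0.242, -0.664, -0.242, 0.665]
wrist_force: [-0.2, 0.1, 1.0]
finger_gap: 0.085
```

```bash
python3 - <<'E'
from workcell import get_state,viewer
import pickle
from h import *
s=get_state();print(s["clock"],s["joint_pos"],s["tcp_pos"],s["qvel"])
W=viewer.read_camera("wrist");pickle.dump((s,W),open("g1.pkl","wb"))
f=W["frame"]
cv2.imwrite("pics/g1.png",f)
cv2.imwrite("pics/g1c.png",cv2.convertScaleAbs(cv2.resize(f[120:280,240:400],None,fx=3.75,fy=3.75,interpolation=cv2.INTER_CUBIC),alpha=1.4,beta=15))
E
```

```text
4.25 [ 1.04695457e-01  3.99824606e-01  1.89790885e-01  1.36297685e+00
 -2.64371011e-04  2.54783372e+00] [0.60123875 0.14353862 0.23910692] [-2.68070194e-02 -3.99287288e-02 -2.62258573e-02 -2.51712800e-03
  4.24501953e-04  5.22800929e-05]
```

View pics/g1.png

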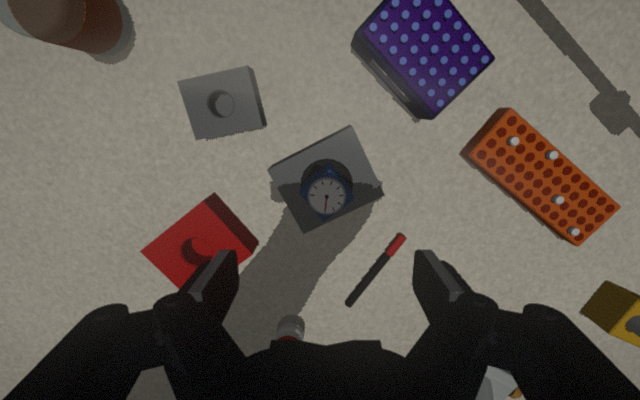

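View pics/g1c.png

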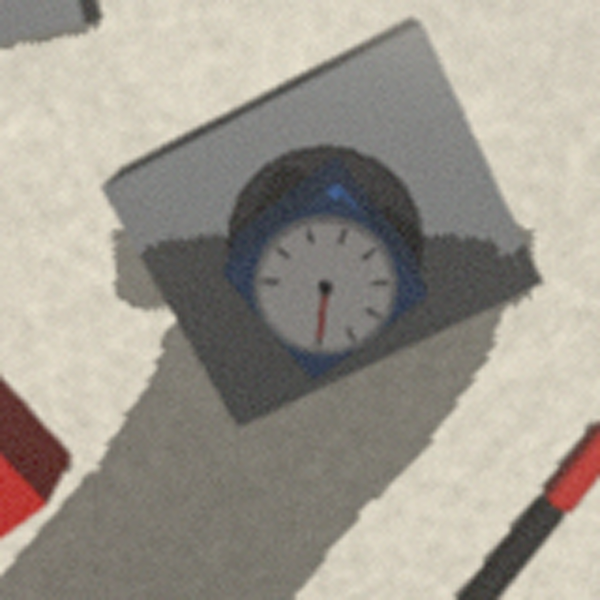

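```bash
python3 - <<'E'
import pickle
from h import *
np.set_printoptions(precision=4,suppress=True)
s,W=pickle.load(open("g1.pkl","rb"))
g=lambda p:(240+(p[0]-1.4)/3.75,120+(p[1]-1.4)/3.75)
f=W["frame"].astype(int)
L,Rr,B=[onz(W,g(p),.096) for p in ((227,270),(426,293),(318,376))]
print("c from LR",(L+Rr)/2,"edges",np.linalg.norm(L-B),np.linalg.norm(Rr-B),"diag",np.linalg.norm(L-Rr))
a=lambda v:np.degrees(np.arctan2(v[1],v[0]))
print("edge headings",a(L-B),a(Rr-B),"diag",a(L-Rr))
print("dial",onz(W,g((325,284)),.099))
# nest top corners
N=[onz(W,g(p),.04) for p in ((105,187),(415,18),(541,281),(240,425))]
N=np.array(N);print("nest",N.mean(0),[np.linalg.norm(N[i]-N[(i+1)%4]) for i in range(4)],[a(N[(i+1)%4]-N[i]) for i in range(4)])
# dial mask
hsv=cv2.cvtColor(W["frame"],cv2.COLOR_BGR2HSV)
bl=cv2.inRange(hsv,(100,120,20),(130,255,255)); bl[:150]=0;bl[230:]=0;bl[:,:290]=0;bl[:,365:]=0
c=max(cv2.findContours(bl,0,2)[0],key=cv2.contourArea); print("blue",cv2.minAreaRect(c),cv2.boundingRect(c))
E
```

```text
c from LR [0.5955 0.1375 0.096 ] edges 0.038243487004736496 0.03706679599503033 diag 0.053059528255522764
edge headings 78.85578823707448 -10.715809655382705 diag 123.16812294626726
dial [0.5953 0.138  0.099 ]
nest [0.5951 0.1379 0.04  ] [np.float64(0.10729273199307827), np.float64(0.09099192276333737), np.float64(0.10817712203593431), np.float64(0.08890282616022627)] [np.float64(-21.814951931792297), np.float64(-112.62911927427103), np.float64(157.06949849062747), np.float64(66.7948858773199)]
blue ((330.89703369140625, 172.33822631835938), (9.089425086975098, 4.115965843200684), 30.963754653930664) (327, 169, 8, 8)
```

```bash
python3 - <<'E'
from h import *
import pickle
np.set_printoptions(precision=2,suppress=True)
s,W=pickle.load(open("g1.pkl","rb"))
print("tipbox corner",onz(W,(432,118),0.0)*1000,onz(W,(385,100),0.)*1000, onz(W,(353,45),0.0)*1000)
rows(np.array([.5954,.1378,.125]),down(-101.3),4)
E
```

```text
tipbox corner [733.76  83.77   0.  ] [711.87 142.61   0.  ] [732.08 212.31   0.  ]
total [114.73   0.37   7.33] [-38.75   0.06   0.06] 114.96253760770257 38.74548556945883
```

>>> send_rows --pt "25 0 2 -9.7 0 0" --pt "50 0 4 -19.4 0 0" --pt "75 0 6 -29.1 0 0" --pt "95 0 7 -38.7 0 0" --pt "115 0 7 -38.7 0 0" --pt "115 0 7 -38.7 0 0" --pt "115 0 7 -38.7 0 0" --pt "115 0 7 -38.7 0 0" --pt "115 0 7 -38.7 0 0" --pt "115 0 7 -38.7 0 0"

```text
clock: 5.55
tcp_pos: [0.5963, 0.1389, 0.1255]
orientation: [-0.448, -0.547, -0.448, 0.547]
wrist_force: [-0.7, 0.2, 0.5]
finger_gap: 0.0848
```

```bash
python3 - <<'E'
from workcell import get_state,viewer
import pickle
from h import *
s=get_state();print(s["clock"],s["joint_pos"],s["tcp_pos"],s["qvel"])
W=viewer.read_camera("wrist");S=viewer.read_camera("side");T=viewer.read_camera("top");pickle.dump((s,W,S,T),open("g2.pkl","wb"))
f=W["frame"]
cv2.imwrite("pics/g2.png",f)
a=cv2.resize(S["frame"][100:220,270:390],(500,500),interpolation=cv2.INTER_CUBIC)
cv2.imwrite("pics/g2s.png",a)
E
```

```text
5.55 [ 9.78872788e-02  4.32701011e-01 -4.20835331e-02  1.09614464e+00
 -1.32114269e-04  1.86603578e+00] [0.59626392 0.13889875 0.12546174] [-0.00050944  0.00399181 -0.00145219 -0.00213156  0.0014606  -0.00087674]
```

View pics/g2.png

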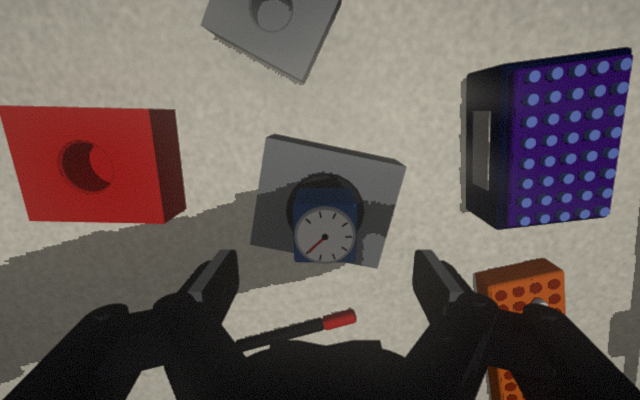

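View pics/g2s.png

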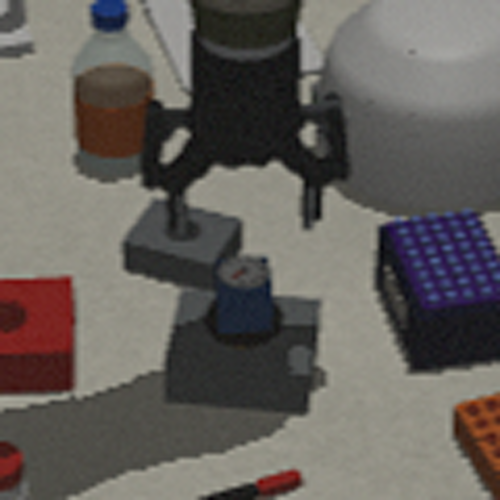

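```bash
python3 - <<'E'
import pickle
from h import *
np.set_printoptions(precision=4,suppress=True)
s,W,S,T=pickle.load(open("g2.pkl","rb"))
g=W["frame"][190:280,280:370]
m=cv2.inRange(g,(90,90,90),(255,255,255)); n,l,st,c=cv2.connectedComponentsWithStats(m)
i=1+np.argmax(st[1:,4]); print(st[i],c[i]+[280,190])
d=cv2.HoughCircles(cv2.resize(cv2.cvtColor(g,6),None,fx=4,fy=4,interpolation=2),cv2.HOUGH_GRADIENT,1,100,param1=80,param2=25,minRadius=80,maxRadius=160)
print(d)
dc=c[i]+[280,190]
if d is not None: print((d[0,0,:2]+.5)/4-.5+[280,190])
p,q=tool(s)
for px in (dc,(325,235)): X=onz(W,px,.099);print(X,"in tool mm",q.inv().apply(X-p)*1000)
for z in (.096,.1): print(np.linalg.norm(onz(W,(293,262),z)-onz(W,(357,263),z)))
E
python3 -c "
import cv2;a=cv2.imread('pics/g2.png')[180:280,270:380];cv2.imwrite('pics/g2c.png',cv2.convertScaleAbs(cv2.resize(a,None,fx=6,fy=6,interpolation=2)[:600],alpha=1.4))"
```

```text
[  18   20   55   51 1819] [324.4612 235.1682]
None
[0.5946 0.1385 0.099 ] in tool mm [26.462  -1.5399  0.7436]
[0.5949 0.1385 0.099 ] in tool mm [26.4619 -1.2108  0.6327]
0.04094912523398582
0.03999359208707726
```

View pics/g2c.png

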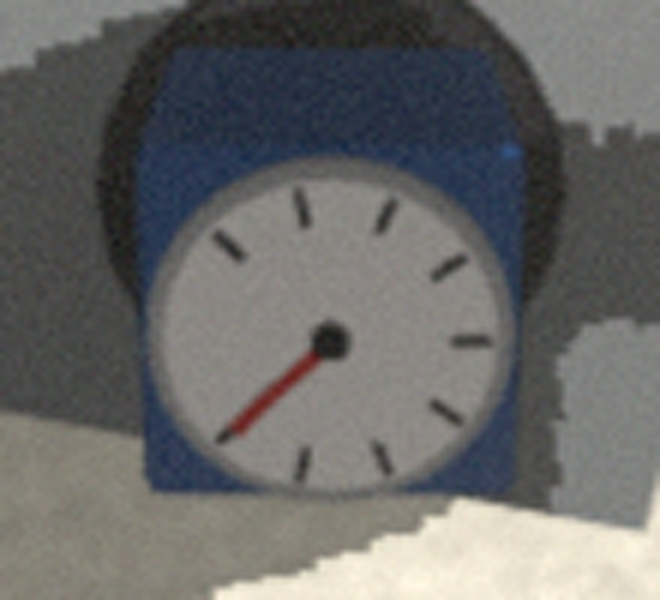

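>>> send_rows --pt "20 -1.2 1.2 0 0 0" --pt "40 -1.2 1.2 0 0 0" --pt "55 -1.2 1.2 0 0 0" --pt "65 -1.2 1.2 0 0 0" --pt "72 -1.2 1.2 0 0 0" --pt "72 -1.2 1.2 0 0 0" --pt "72 -1.2 1.2 0 0 0" --pt "72 -1.2 1.2 0 0 0" --pt "72 -1.2 1.2 0 0 0" --pt "72 -1.2 1.2 0 0 0"

```text
clock: 6.95
tcp_pos: [0.5947, 0.1379, 0.0533]
orientation: [-0.448, -0.547, -0.448, 0.547]
wrist_force: [1.2, -0.6, -0.3]
finger_gap: 0.0848
```

```bash
python3 - <<'E'
from workcell import get_state,viewer
from h import *
s=get_state();print(s["clock"],s["tcp_pos"],s["wrist_force"],s["finger_gap"])
W=viewer.read_camera("wrist");S=viewer.read_camera("side")
cv2.imwrite("pics/g3.png",np.hstack([cv2.resize(S["frame"][100:200,280:380],(400,400),interpolation=2),W["frame"][:,120:520]]))
E
```

```text
6.95 [0.59468907 0.1378615  0.05331146] [ 1.15059414 -0.58021372 -0.3267454 ] 0.08477397047436992
```

View pics/g3.png

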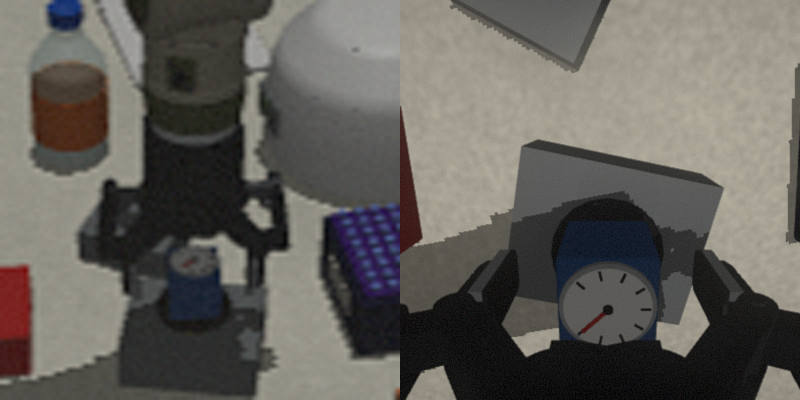

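The side view (left) shows the fingers on both sides of the case. In the wrist view (right) the hub is centred between the pads, at 608 against 605. Closing now.

>>> send_rows --pt "0 0.7 0 0 0 0" --pt "0 0.7 0 0 0 0" --pt "0 0.7 0 0 0 0" --pt "0 0.7 0 0 0 0" --pt "0 0.7 0 0 0 0" --pt "0 0.7 0 0 0 0" --pt "0 0.7 0 0 0 0" --pt "0 0.7 0 0 0 0" --pt "0 0.7 0 0 0 0" --pt "0 0.7 0 0 0 0" --claw 20 --newtons 90

```text
clock: 8.3
tcp_pos: [0.5955, 0.1377, 0.0533]
orientation: [-0.448, -0.547, -0.448, 0.547]
wrist_force: [0.5, -0.8, 4.0]
finger_gap: 0.0392
```

```bash
python3 - <<'E'
from workcell import get_state,viewer
from h import *
s=get_state();print(s["clock"],s["tcp_pos"],s["wrist_force"],s["ft_torque"],s["finger_gap"])
W=viewer.read_camera("wrist");S=viewer.read_camera("side")
cv2.imwrite("pics/g4.png",np.hstack([cv2.resize(S["frame"][110:190,290:370],(400,400),interpolation=2),W["frame"][:,120:520]]))
E
```

```text
8.3 [0.59551545 0.13771077 0.05330692] [ 0.51674916 -0.77127989  3.9903125 ] [ 0.05507237 -0.13249569  0.00074582] 0.039194919789013814
```

View pics/g4.png

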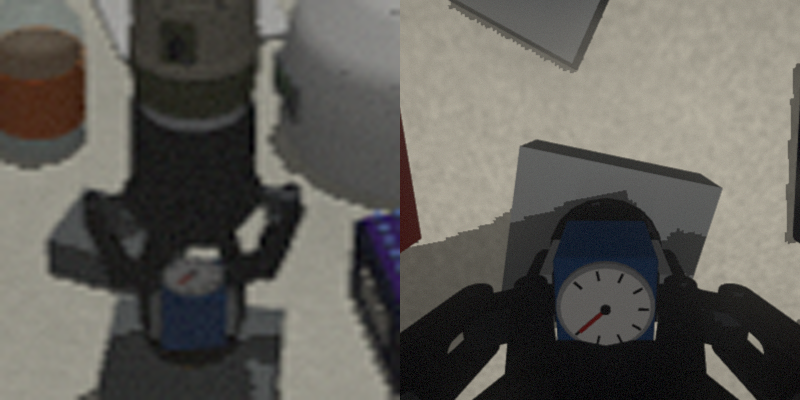

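>>> send_rows --pt "-5 0 0 0 0 0" --pt "-15 0 0 0 0 0" --pt "-30 0 0 0 0 0" --pt "-50 0 0 0 0 0" --pt "-75 0 0 0 0 0" --pt "-100 0 0 0 0 0" --pt "-125 0 0 0 0 0" --pt "-140 0 0 0 0 0" --pt "-140 0 0 0 0 0" --pt "-140 0 0 0 0 0"

```text
clock: 9.65
tcp_pos: [0.5948, 0.1377, 0.1922]
orientation: [-0.448, -0.546, -0.449, 0.548]
wrist_force: [-0.1, -0.3, -3.2]
finger_gap: 0.0395
```

```bash
python3 - <<'E'
from workcell import get_state,viewer
from h import *
import pickle
np.set_printoptions(precision=4,suppress=True)
s=get_state();print(s["clock"],s["tcp_pos"],s["joint_pos"],s["wrist_force"],s["ft_torque"],s["finger_gap"])
W=viewer.read_camera("wrist");S=viewer.read_camera("side");T=viewer.read_camera("top")
pickle.dump((s,W,S,T),open("l1.pkl","wb"))
p,q=tool(s)
print("hub in tool",q.inv().apply(onz(W,(326,309),p[2]+.0457)-p)*1000)
X=proj(S,[p,p+[0,0,-.0433]]);print(X)
x,y=map(int,X[0]);cv2.imwrite("pics/l1.png",np.hstack([cv2.resize(S["frame"][y-50:y+50,x-50:x+50],(400,400),interpolation=2),W["frame"][:,120:520]]))
E
```

```text
9.65 [0.5948 0.1377 0.1922] [ 0.0961  0.3972  0.0711  1.2471 -0.0001  1.8643] [-0.0584 -0.3268 -3.1534] [ 0.0442 -0.0379  0.0182] 0.03954789348602422
hub in tool [-45.6985  -0.7859  -0.1398]
[[326.8062 139.0839]
 [326.75   150.8447]]
```

View pics/l1.png

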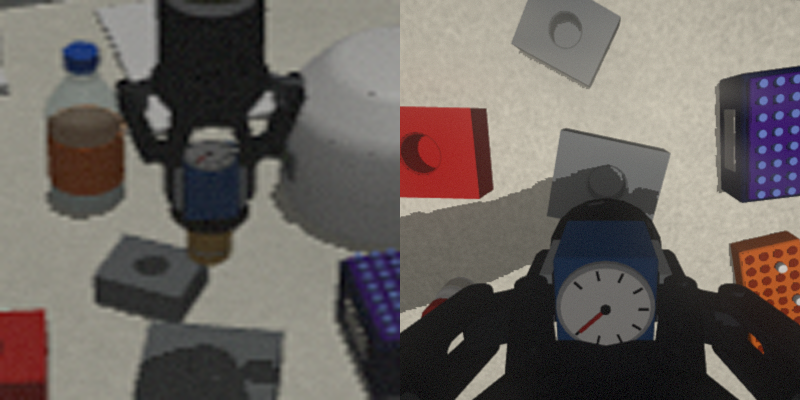

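```bash
cat >> h.py <<'E'
SEAT=np.array([.4921,-.2172,.0751]); YAW=8.3
def goal(standoff,seat=SEAT,yaw=YAW,off=.0433):
    n=nip(yaw);x=-n;a=np.radians(yaw);y=np.array([np.sin(a),-np.cos(a),0]);z=np.cross(x,y)
    return seat+n*(off+standoff),R.from_matrix(np.c_[x,y,z])
E
python3 - <<'E'
from h import *
np.set_printoptions(precision=2,suppress=True)
P,Rg=goal(.10);print(P);rows(P,Rg,9)
from workcell import get_state
p,q=tool(get_state());a,b=rel(p,q,P,Rg)
for k in np.linspace(0,1,10): 
    print(p+(P-p)*k,(q*R.from_rotvec(b*k,degrees=True)).as_matrix()[:,0])
E
```

```text
[ 0.42 -0.23  0.2 ]
total [ -8.36 -95.71 391.16] [68.82 25.08 17.68] 402.78630543731066 75.34868450597877
[0.59 0.14 0.19] [-0. -0. -1.]
[0.58 0.1  0.19] [ 0.04  0.04 -1.  ]
[0.56 0.06 0.19] [ 0.09  0.07 -0.99]
[0.54 0.02 0.19] [ 0.15  0.09 -0.98]
[ 0.52 -0.02  0.2 ] [ 0.2   0.11 -0.97]
[ 0.5  -0.06  0.2 ] [ 0.26  0.12 -0.96]
[ 0.48 -0.11  0.2 ] [ 0.32  0.12 -0.94]
[ 0.46 -0.15  0.2 ] [ 0.37  0.11 -0.92]
[ 0.44 -0.19  0.2 ] [ 0.43  0.09 -0.9 ]
[ 0.42 -0.23  0.2 ] [ 0.47  0.07 -0.88]
```

>>> send_rows --pt "-1 -12 49 8.6 3.1 2.2" --pt "-2 -24 98 17.2 6.3 4.4" --pt "-3 -36 147 25.8 9.4 6.6" --pt "-4 -48 196 34.4 12.5 8.8" --pt "-5 -60 245 43 15.7 11.1" --pt "-6 -72 294 51.6 18.8 13.3" --pt "-7 -84 343 60.2 21.9 15.5" --pt "-8.4 -95.7 391 68.8 25.1 17.7" --pt "-8.4 -95.7 391 68.8 25.1 17.7" --pt "-8.4 -95.7 391 68.8 25.1 17.7"

```text
clock: 11.05
tcp_pos: [0.4243, -0.2266, 0.2012]
orientation: [0.036, 0.858, 0.062, -0.508]
wrist_force: [-0.3, 0.2, -3.1]
finger_gap: 0.0394
```

```bash
python3 - <<'E'
from workcell import get_state,viewer
from h import *
import pickle
np.set_printoptions(precision=4,suppress=True)
s=get_state();print(s["clock"],s["tcp_pos"],s["joint_pos"],s["qvel"],s["wrist_force"],s["finger_gap"])
W=viewer.read_camera("wrist");S=viewer.read_camera("side");T=viewer.read_camera("top")
pickle.dump((s,W,S,T),open("p1.pkl","wb"))
s=get_state();p,q=tool(s);print(p)
P,Rg=goal(.1);print(rel(p,q,P,Rg))
cv2.imwrite("pics/p1.png",np.hstack([cv2.resize(S["frame"][190:310,260:380],(400,400),interpolation=2),W["frame"][:,120:520]]))
E
```

```text
11.05 [ 0.4243 -0.2266  0.2012] [-0.9367 -0.1051 -0.6072  0.817   0.4389  2.1168] [ 0.0406  0.0008  0.006  -0.0031  0.0038  0.0018] [-0.2881  0.2326 -3.1159] 0.039431830161259375
[ 0.4253 -0.2256  0.2015]
(array([-0.1253,  1.37  ,  1.5644]), array([ 0.151 , -0.1296,  0.103 ]))
```

View pics/p1.png

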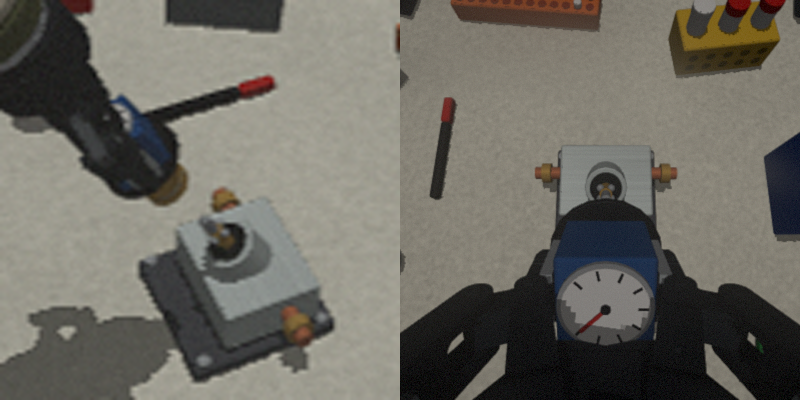

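```bash
python3 - <<'E'
from h import *
import pickle
np.set_printoptions(precision=2,suppress=True)
s,W,S,T=pickle.load(open("p1.pkl","rb"))
p,q=tool(s); p=p+np.array([.0005,.0005,0])
x=q.as_matrix()[:,0]
def draw(r,x0,y0,w,k,fn):
    a=cv2.resize(r["frame"][y0:y0+w,x0:x0+w],(w*k,w*k),interpolation=2); a=cv2.convertScaleAbs(a,alpha=1.5,beta=10)
    n=nip(YAW)
    def D(X,c):
        u=proj(r,[X])[0]; cv2.circle(a,(int((u[0]-x0+.5)*k),int((u[1]-y0+.5)*k)),2,c,-1);return u
    # mouth circle & collar circle, nipple tip, seat circle
    e1=q.as_matrix()[:,1];e2=q.as_matrix()[:,2]
    for c,rad,d in ((p+.0433*x,.017,1),(p+.0053*x,.03,1),(p-.0427*x,.0001,1)):
        for t in np.linspace(0,2*np.pi,60): D(c+rad*(np.cos(t)*e1+np.sin(t)*e2),(0,0,255))
    for t in np.linspace(0,2*np.pi,60): D(SEAT+.021*(np.cos(t)*e1+np.sin(t)*e2),(0,255,0))
    D(SEAT+.043*n,(0,255,0));D(SEAT,(0,255,0))
    print(fn,D(SEAT+.043*n,(0,255,0)),D(p+.0433*x,(0,0,255)))
    cv2.imwrite(fn,a)
draw(S,285,210,70,8,"pics/p1s.png")
draw(T,350,190,70,8,"pics/p1t.png")
a=cv2.imread("pics/p1s.png");b=cv2.imread("pics/p1t.png");cv2.imwrite("pics/p1st.png",cv2.resize(np.hstack([a,b]),(800,400)))
E
```

```text
pics/p1s.png [319.02 254.78] [308.54 244.28]
pics/p1t.png [388.74 229.93] [392.98 236.94]
```

View pics/p1s.png

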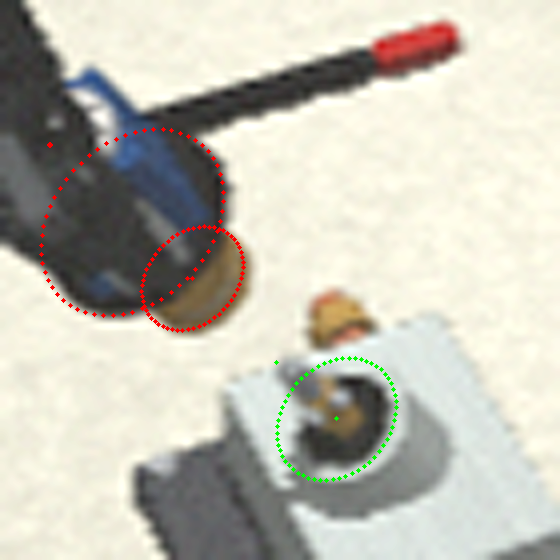

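View pics/p1t.png

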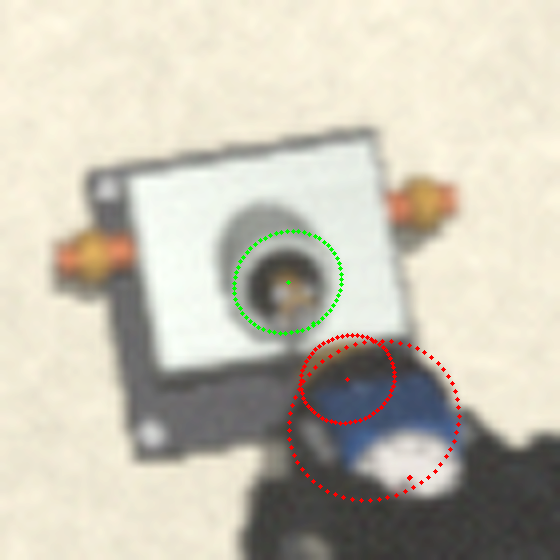

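```bash
python3 - <<'E'
from workcell import get_state,viewer
from h import *
np.set_printoptions(precision=3,suppress=True)
s=get_state();p,q=tool(s);print(s["clock"],p,s["qvel"]);P,Rg=goal(.05);print(rel(p,q,P,Rg))
E
```

```text
11.2 [ 0.425 -0.226  0.202] [ 0.007  0.001  0.003 -0.002  0.002  0.   ]
(array([49.874,  1.46 ,  1.678]), array([ 0.151, -0.13 ,  0.103]))
```

>>> send_rows --pt "10 0.5 0.5 0 0 0" --pt "20 1 1 0 0 0" --pt "30 1.4 1.6 0 0 0" --pt "40 1.4 1.6 0 0 0" --pt "46 1.4 1.6 0 0 0" --pt "50 1.4 1.6 0 0 0" --pt "50 1.4 1.6 0 0 0" --pt "50 1.4 1.6 0 0 0" --pt "50 1.4 1.6 0 0 0" --pt "50 1.4 1.6 0 0 0"

```text
clock: 12.45
tcp_pos: [0.4475, -0.2252, 0.1574]
orientation: [0.037, 0.859, 0.062, -0.508]
wrist_force: [-0.4, 0.6, -3.5]
finger_gap: 0.0389
```

```bash
python3 - <<'E'
from workcell import get_state,viewer
from h import *
import pickle
np.set_printoptions(precision=3,suppress=True)
W=viewer.read_camera("wrist");S=viewer.read_camera("side");T=viewer.read_camera("top");s=get_state()
pickle.dump((s,W,S,T),open("p2.pkl","wb"))
p,q=tool(s);print(s["clock"],p,s["qvel"],s["wrist_force"]);P,Rg=goal(.05);print(rel(p,q,P,Rg))
x=q.as_matrix()[:,0];e1=q.as_matrix()[:,1];e2=q.as_matrix()[:,2];n=nip(YAW)
out=[]
for r,x0,y0,w in ((S,295,225,50),(T,360,200,50)):
    k=8
    a=cv2.resize(r["frame"][y0:y0+w,x0:x0+w],(w*k,w*k),interpolation=2); a=cv2.convertScaleAbs(a,alpha=1.5,beta=10);b=a.copy()
    def C(c,rad,col):
        for t in np.linspace(0,2*np.pi,60):
            u=proj(r,[c+rad*(np.cos(t)*e1+np.sin(t)*e2)])[0];cv2.circle(b,(int((u[0]-x0+.5)*k),int((u[1]-y0+.5)*k)),1,col,-1)
    C(p+.0433*x,.017,(0,0,255));C(p-.0007*x,.03,(0,0,255));C(p-.0457*x,.0185,(0,0,255));C(SEAT,.021,(0,255,0));C(SEAT+.043*n,.002,(0,255,0))
    out.append(np.hstack([a,b]))
for i,o in enumerate(out): cv2.imwrite(f"pics/p2_{i}.png",o)
cv2.imwrite("pics/p2w.png",cv2.resize(W["frame"][130:380,220:430],(504,600)))
E
```

```text
12.6 [ 0.447 -0.225  0.157] [ 0.001  0.003 -0.001 -0.001 -0.    -0.   ] [ 0.051 -0.712 -3.126]
(array([ 0.479, -1.342, -0.353]), array([ 0.02 , -0.166, -0.011]))
```

View pics/p2_0.png

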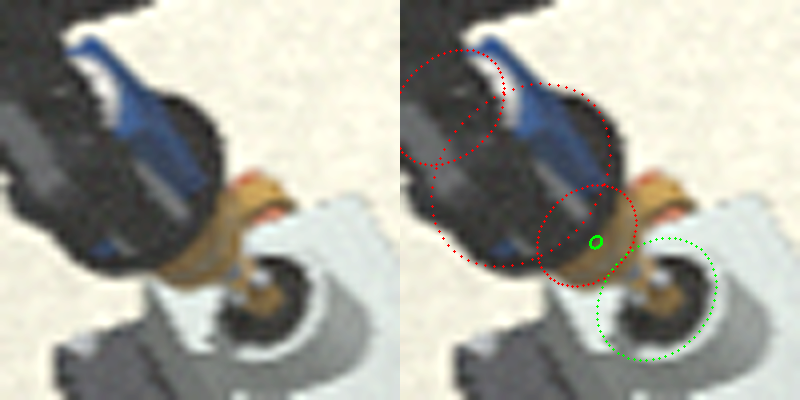

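View pics/p2_1.png

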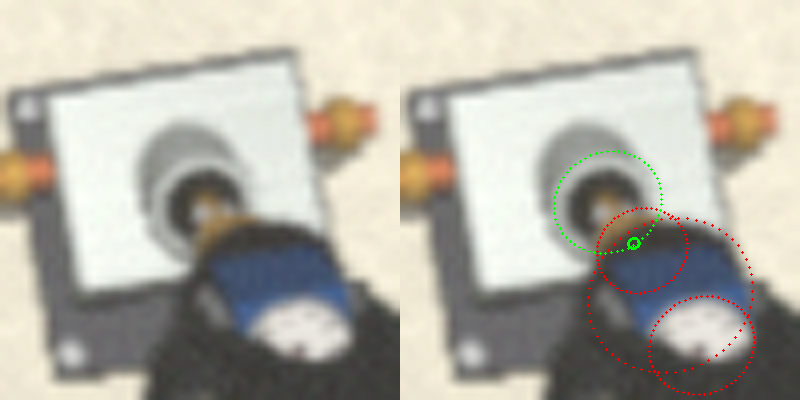

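View pics/p2w.png

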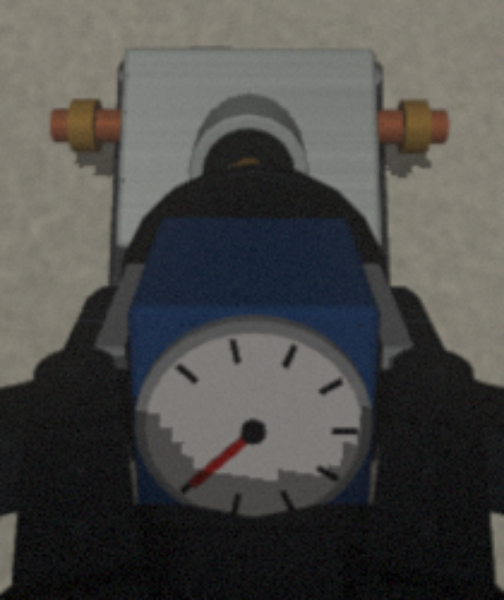

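>>> send_rows --pt "0 -1.3 0.8 0 0 0" --pt "0 -1.3 0.8 0 0 0" --pt "4 -1.3 0.8 0 0 0" --pt "9 -1.3 0.8 0 0 0" --pt "14 -1.3 0.8 0 0 0" --pt "19 -1.3 0.8 0 0 0" --pt "24 -1.3 0.8 0 0 0" --pt "28 -1.3 0.8 0 0 0" --pt "28 -1.3 0.8 0 0 0" --pt "28 -1.3 0.8 0 0 0"

```text
clock: 13.85
tcp_pos: [0.46, -0.2219, 0.1323]
orientation: [0.037, 0.859, 0.062, -0.508]
wrist_force: [0.1, 1.3, -3.7]
finger_gap: 0.0391
```

```bash
cat > look.py <<'E'
import sys,pickle
from workcell import get_state,viewer
from h import *
np.set_printoptions(precision=3,suppress=True)
nm=sys.argv[1]; st=float(sys.argv[2])
W=viewer.read_camera("wrist");S=viewer.read_camera("side");T=viewer.read_camera("top");s=get_state()
pickle.dump((s,W,S,T),open(nm+".pkl","wb"))
p,q=tool(s);print("t",s["clock"],"p",p*1000,"gap",s["finger_gap"],"qv",np.abs(s["qvel"]).max())
print("F tool",q.inv().apply(s["wrist_force"]),"M tool",q.inv().apply(s["ft_torque"]))
P,Rg=goal(st);print("to goal",rel(p,q,P,Rg))
A=[cv2.convertScaleAbs(cv2.resize(r["frame"][y0:y0+50,x0:x0+50],(400,400),interpolation=2),alpha=1.5,beta=10) for r,x0,y0 in ((S,295,225),(T,360,200))]
cv2.imwrite(f"pics/{nm}.png",np.hstack(A)); cv2.imwrite(f"pics/{nm}w.png",cv2.resize(W["frame"][130:380,220:430],(504,600)))
E
python3 look.py q1 .022
```

```text
t 14.0 p [ 459.999 -221.98   132.395] gap 0.03922730508324385 qv 0.002102656022623439
F tool [2.502 0.241 0.235] M tool [-0.001 -0.704 -0.017]
to goal (array([ 0.544, -0.096, -1.012]), array([ 0.021, -0.169, -0.016]))
```

View pics/q1.png

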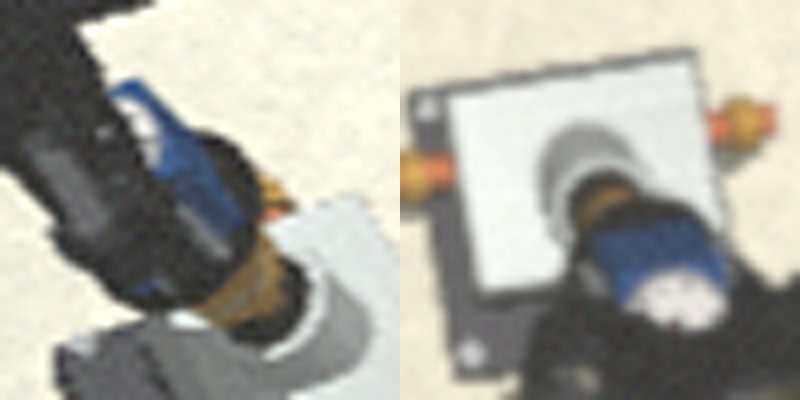

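View pics/q1w.png

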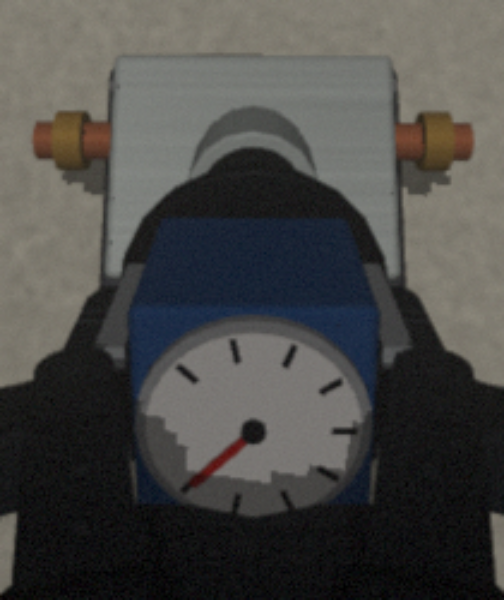

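>>> send_rows --pt "2 0 0 0 0 0" --pt "4 0 0 0 0 0" --pt "5.5 0 0 0 0 0" --pt "7 0 0 0 0 0" --pt "8.5 0 0 0 0 0" --pt "10 0 0 0 0 0" --pt "11 0 0 0 0 0" --pt "12 0 0 0 0 0" --pt "12 0 0 0 0 0" --pt "12 0 0 0 0 0" --newtons 110

```text
clock: 15.25
tcp_pos: [0.4663, -0.2211, 0.1225]
orientation: [0.037, 0.859, 0.062, -0.507]
wrist_force: [-2.9, 1.8, 7.0]
finger_gap: 0.0392
```

```bash
python3 look.py q2 .010
```

```text
t 15.4 p [ 466.344 -221.152  122.498] gap 0.03910696114727009 qv 0.0013113820626790517
F tool [-6.28  -3.328 -1.832] M tool [-0.001  0.008 -0.662]
to goal (array([ 0.788, -0.193, -0.14 ]), array([ 0.061, -0.259, -0.015]))
```

View pics/q2.png

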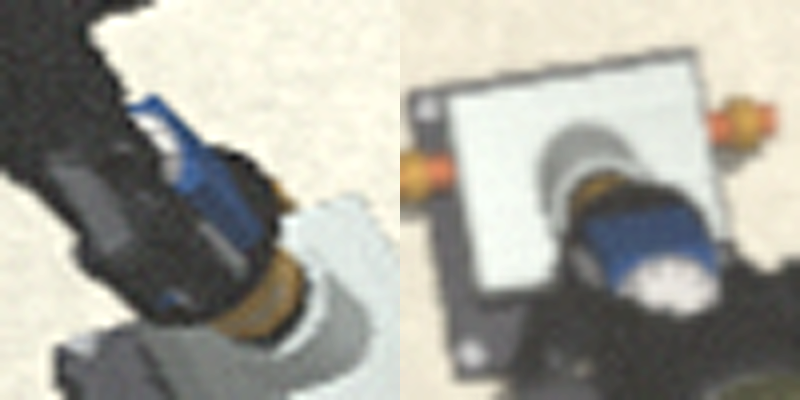

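>>> send_rows --pt "0 -0.4 -0.5 0 0 0" --pt "1 -0.8 -0.9 0 0 0" --pt "2 -0.8 -0.9 0 0 0" --pt "3.5 -0.8 -0.9 0 0 0" --pt "5 -0.8 -0.9 0 0 0" --pt "6.5 -0.8 -0.9 0 0 0" --pt "8 -0.8 -0.9 0 0 0" --pt "9.5 -0.8 -0.9 0 0 0" --pt "11 -0.8 -0.9 0 0 0" --pt "11 -0.8 -0.9 0 0 0"

```text
clock: 16.65
tcp_pos: [0.4716, -0.22, 0.1134]
orientation: [0.037, 0.859, 0.062, -0.508]
wrist_force: [-9.2, 0.0, 13.5]
finger_gap: 0.039
```

```bash
python3 look.py q3 .0
```

```text
t 16.8 p [ 471.575 -219.971  113.335] gap 0.038699692172179785 qv 0.0012925966495543084
F tool [-15.461  -2.229   1.479] M tool [-0.012 -0.848 -0.479]
to goal (array([0.183, 0.22 , 0.156]), array([ 0.012, -0.172, -0.083]))
```

View pics/q3.png

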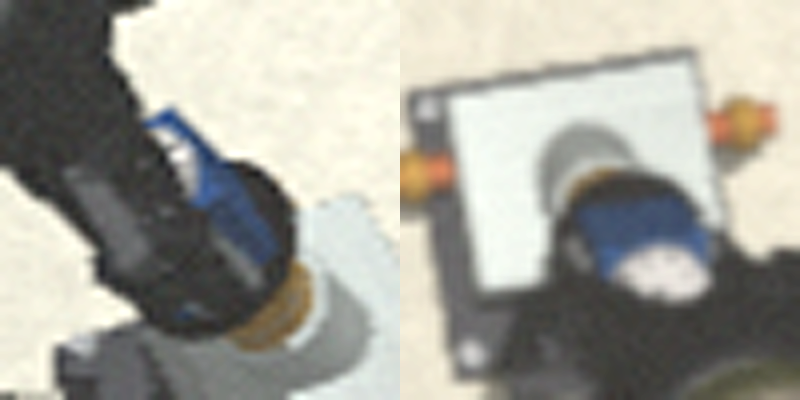

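View pics/q3w.png

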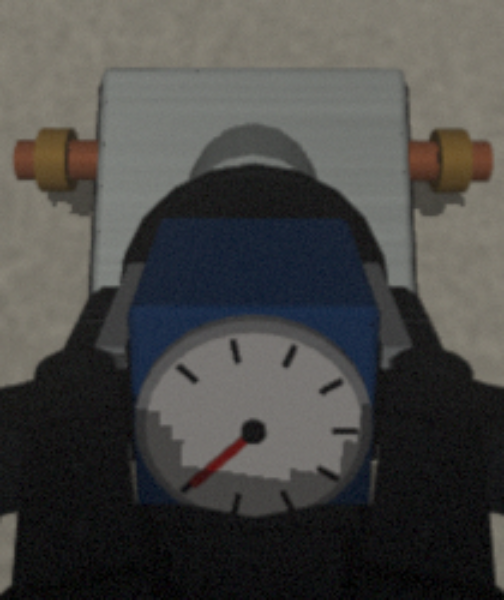

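>>> send_rows --pt "0.3 -0.2 0 0 0 0" --pt "0.6 -0.3 0.1 0 0 0" --pt "0.9 -0.3 0.1 0 0 0" --pt "1.2 -0.3 0.1 0 0 0" --pt "1.5 -0.3 0.1 0 0 0" --pt "1.5 -0.3 0.1 0 0 0" --pt "1.5 -0.3 0.1 0 0 0" --pt "1.5 -0.3 0.1 0 0 0" --pt "1.5 -0.3 0.1 0 0 0" --pt "1.5 -0.3 0.1 0 0 0"

```text
clock: 18.05
tcp_pos: [0.4718, -0.22, 0.1133]
orientation: [0.037, 0.859, 0.061, -0.507]
wrist_force: [-22.4, 1.9, 29.7]
finger_gap: 0.0388
```

```bash
python3 look.py q4 .0
```

```text
t 18.2 p [ 471.751 -219.927  113.316] gap 0.03914022973294184 qv 0.0019521923033630202
F tool [-36.596  -4.9     4.649] M tool [ 0.027 -1.67  -1.356]
to goal (array([0.08 , 0.239, 0.305]), array([-0.01 , -0.183, -0.156]))
```

>>> send_rows --pt "-0.3 -0.1 0.1 0 0 0" --pt "-0.7 -0.2 0.2 0 0 0" --pt "-0.7 -0.2 0.2 0 0 0" --pt "-0.7 -0.2 0.2 0 0 0" --pt "-0.7 -0.2 0.2 0 0 0" --pt "-0.7 -0.2 0.2 0 0 0" --pt "-0.7 -0.2 0.2 0 0 0" --pt "-0.7 -0.2 0.2 0 0 0" --pt "-0.7 -0.2 0.2 0 0 0" --pt "-0.7 -0.2 0.2 0 0 0"

```text
clock: 19.45
tcp_pos: [0.4717, -0.2199, 0.1133]
orientation: [0.038, 0.859, 0.061, -0.507]
wrist_force: [-15.1, -0.0, 21.5]
finger_gap: 0.0388
```

```bash
python3 look.py q5 .0; python3 - <<'E'
import cv2,numpy as np,pickle
s,W,S,T=pickle.load(open("q5.pkl","rb"))
cv2.imwrite("pics/q5s.png",cv2.convertScaleAbs(cv2.resize(S["frame"][240:290,305:355],(600,600),interpolation=2),alpha=1.5,beta=10))
cv2.imwrite("pics/q5t.png",T["frame"])
E
```

```text
t 19.6 p [ 471.688 -219.943  113.347] gap 0.03883948745496176 qv 0.0025750043956421463
F tool [-25.23   -2.997   2.949] M tool [-0.004 -1.147 -0.739]
to goal (array([0.138, 0.232, 0.264]), array([ 0.018, -0.2  , -0.153]))
```

View pics/q5s.png

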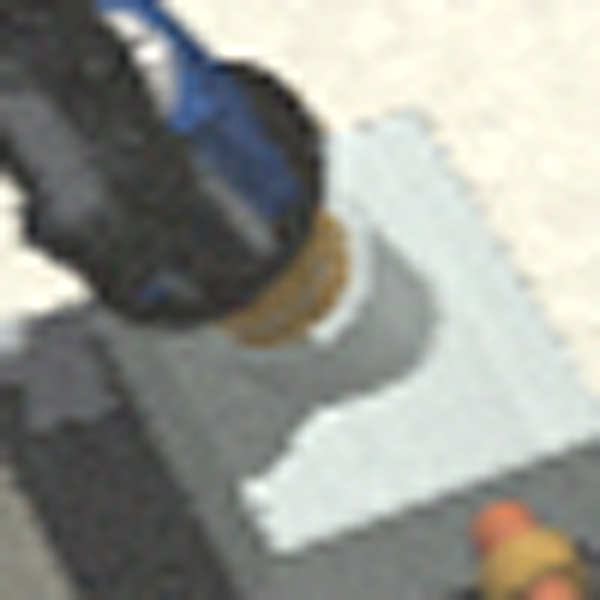

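View pics/q5w.png

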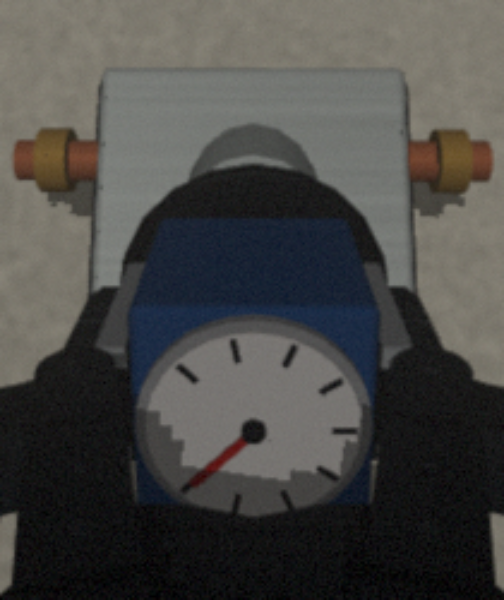

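View pics/q5t.png

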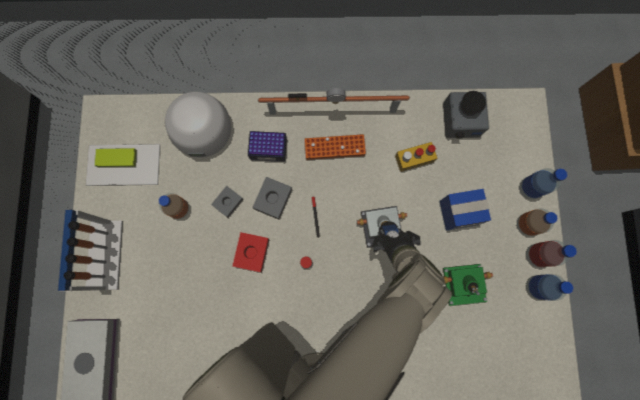

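```bash
python3 -c "
from workcell import job,get_state
print(job.hand_in()); s=get_state(); print(s['clock'],s['tcp_pos'],s['wrist_force'],s['finger_gap'])"
```

```text
the job is handed in; nothing more can be done
None
the job is handed in; nothing more can be done
```

I lifted the gauge straight up out of the larger grey nest and pressed it onto the nipple of the aluminium manifold, through the snap to a hard stop. I handed the job in at about 19.6 s, still gripping the gauge and pushing.

**Last checks:**
- **Fully home:** a further 1.5 mm of commanded push moved the gauge only 0.1 mm and raised the force by about 21 N. I then backed off 0.7 mm.
- **Final position:** the tool is within about 0.15 mm of my computed home along the axis and 0.3 mm to the side. The tilt error is about 0.2° from my estimated axis.
- **Holding force:** contact is about 27 N along the axis, against the 12 N spring, with about 3 N remaining in each sideways direction. The peak during the job was about 39 N.
- **Pictures:** the side view shows the skirt flush on the seat. The wrist view shows that the gauge has not slipped in the grip. In the top view, the other things appear to be where they started.

**What disagreed or was not confirmed:**
- The top and side cameras differed from the wrist camera by 2 to 3 mm on the nipple's position. I added a 0.8 mm sideways shift towards them, and the contact forces showed it was not needed, so I took it out again.
- I could not see the spring pin inside the coupler. That it is fully in is inferred from the hard stop and the position.

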